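# Close the guard and hold the glue press level

### The job

The brass face of a stamp block has just been glued and lies under the pad of the small hand press. Slide the press's clear finger guard fully shut first, then pull the sprung lever down until it is level and keep holding it level, so that the sprung pad clamps the block; do not force the lever further down. Finish while still holding the lever there, and leave the block in place and the other things on the bench undisturbed.

Things in the scene. Friction and masses are not known exactly. Their poses are not given: they have to be found in the camera images.
- press: Grey cast hand press fixed to the bench, turned differently each time. Origin: centre of the underside of its base plate (260 x 170 x 20 mm); z up, its front (guard side) looks along its own -x, its own +y is the lever's side. Its head (x -65 to +120 mm, y +-35 mm) is 225 mm high; the sprung ram sticks up through it at x -30 mm, to 260 mm high. The guard's frame stands at x -100 mm: posts at y +74 and -166 mm, upper rail up to 137 mm high. It does not move
- guard (a joint): Sliding finger guard: a clear panel 130 mm wide and 100 mm high with aluminium edges, standing in two rails across the front of the press. Value in m: 0 = fully shut (against its stop, centred before the ram), growing as it slides open along the press's own -y, away from the lever, to 0.092. It starts somewhat open, slides with about 1.5 N of friction and stays where it is left
- guard_handle (a point): On the upright round black bar handle of the guard (12 mm diameter, 60 mm tall, from 58 to 118 mm above the bench), point on the bar's axis 95 mm above the bench. It stands 37 mm out in front of the panel and moves with the guard. Axes as the press's
- lever (a joint): Lever of the press, on the side of the press towards its own +y (95 mm from the press's middle plane), reaching forward along the press's own -x. Value in rad: 0 = at rest, raised 0.70 rad (40 degrees) above level; it grows as the lever is pulled down; 0.70 = level; end stop at 0.95. A return spring lifts it to 0 when let go; holding it level takes about 9 N downwards at the grip, growing from about 4 N just off rest. From about 0.47 on the sprung pad touches the block
- lever_pivot (a point): Point on the lever's turning axis (which lies along the press's y), in the lever's own plane, 180 mm above the bench, fixed to the press. Axes as the press's
- lever_bar: The whole lever: steel hub, 13 mm steel rod and wooden grip, turning with lever. Origin on its turning axis, at lever_pivot; its own x axis runs along the lever from the grip to the pivot
- lever_grip (a point): Turned dark wooden grip at the end of the steel lever rod: 100 mm long, 28 mm in diameter, tapering at the ends. This point is at its middle, on its axis, 210 mm from the lever's turning axis. Its own x axis runs along the lever towards the pivot; level when x is horizontal. At rest the point is 315 mm above the bench, at level 180 mm
- pad: Round sprung pressing pad under the ram, steel with a rubber face, 44 mm in diameter; origin at the centre of its lower face, 78 mm above the bench at rest. The ram brings it down 30 mm per rad of lever travel until it meets the block
- block: Loose beech stamp block with a brass face on top, 60 x 44 x 34 mm, standing on the press's round anvil under the pad, behind the guard. Origin at the centre of its underside, 30 mm above the bench
- spare_block: Bystander: a second stamp block, 60 x 44 x 34 mm, on the bench near the press. Origin: centre of underside
- tape: Bystander: roll of masking tape lying flat, 94 mm in diameter, 24 mm high, in front of the press. Origin: centre of underside
- jar: Bystander: amber glue jar with steel lid, 62 mm in diameter, 73 mm high, beside the base of the press, on its own -y side. Origin: centre of underside
- brush: Bystander: horsehair brush, 190 x 65 x 56 mm, bristles down. Origin: centre of underside
- mallet: Bystander: wooden mallet lying on the bench, about 230 mm long, 60 mm high. Origin on the bench under the handle
- iron: Bystander: five-toothed steel pricking iron lying on the bench, 140 mm long, 12 mm high. Origin: under its middle
- phone: Bystander: dark phone lying flat, 148 x 72 x 8 mm. Origin: centre of underside
Not all that is in view belongs to the job. What is shaped like the block but pink is not meant.

How it is judged:
On the way, in this order (a step that is already met when the one before it is completed fails the run):
1. the guard is slid fully shut (value of joint guard below 0.005 m), for 0.2 s.
2. with the guard shut, the lever is brought down to level and the pad clamps the block (value of joint guard below 0.005 m and value of joint lever between 0.61 and 0.79 rad and contact force between pad and block above 4 N), for 0.5 s.
At the end, for the whole second after the job is handed in: The robot is still holding the lever by its grip, level to within 0.09 rad (5 degrees) and still, against its spring; the pad presses on the stamp block with more than 4 N; the guard is shut to within 5 mm and the block is within 8 mm of where it lay (all of step 2 and velocity of joint lever between -0.1 and 0.1 rad/s and contact force between the fingers and lever_bar above 2 N and distance of block from where it was at the start of the episode below 0.008 m); the arm keeps its last pose, push and grip.
It fails at once if the lever is pulled down while the guard is open (value of joint guard above 0.01 m and value of joint lever above 0.3 rad).
It fails at once if the lever is forced well below level (value of joint lever above 0.86 rad).
It fails at once if the stamp block is knocked out of place (distance of block from where it was at the start of the episode above 0.015 m).
It fails at once if one of the other things on the bench is disturbed (distance of any of spare_block, tape, jar, brush, mallet, iron, phone from where it was at the start of the episode above 0.03 m or angle between jar's own z axis and vertical above 0.6 rad).
It also fails if it takes over 50 s, if anything falls off the work surface, if the arm or the gripper's body presses on something with over 40 N, if the wrist force passes 120 N, or if a joint passes its speed limit or range.

### The arm

A 7-joint arm with a two-finger parallel gripper is mounted at the origin on the work surface. World frame = base frame: x ahead of the robot, y to its left, z up, the work surface at z = 0. Lengths are in m, angles in rad, forces in N, time in s.
With the tool pointing down it reaches from about 0.425 to 0.875 m from the base axis. Payload 4.7 kg.
Tool frame: the origin (TCP) lies on the centre line of the jaws, within the pads' length; the fingertips stand 22 mm ahead of it and the grasp point (between the pads) lies 3 mm ahead of it; z points along the fingers, y is the direction in which the jaws open and shut (so a half turn about z gives the same grasp; the last joint's range is limited). The gripper opens to 87 mm and grips with 3 to 60 N. Pads are 19 mm wide; open, the fingers measure 117 mm over their backs; the gripper's body (75 mm by 190 mm) begins 51 mm behind the grasp point.
Start: joints at [-1.186, 0.321, -0.07, 1.45, 0.023, 1.371, -0.057], TCP at [0.236, 0.606, 0.245] pointing down, gripper open.
Joint ranges: [-2.86, 2.86], [-0.3, 2.09], [-1.38, 1.24], [0.06, 2.45], [-1.56, 4.7], [0.09, 2.05], [-2.69, 2.69]. Speed limits (rad/s): [2.57, 2.57, 3.14, 3.14, 3.14, 3.14, 3.14].

### API

Orientations are given as a rotation vector (axis times angle).
In Python, from bench import ctrl, imaging, close_job, finder gives the robot as it stands. The module is installed in compiled form; this text tells all that it offers.
- The arm moves only by the shell command python3 -m jog 'ROWS' [FORCE]. ROWS is JSON, a list that holds one entry, the list of rows, each a list of 7 numbers: the shift along the tool's x, y, z in cm, then the turn, a rotation vector about the tool's x, y, z in degrees, then the finger opening in cm, from 0 to 8.7. In form: [[[dx, dy, dz, ax, ay, az, claw], ...]]. A call has 1 to 12 rows; each row shifts and turns the commanded pose from where the row before left it, along the tool's axes as they then stand; what a row does not reach is not made up. A row lasts 1/10 s, in which the tool goes at most 50 mm and 8.59 degrees, less where a joint would pass 70% of its speed; a pose out of reach is approached as far as the arm can. A call is refused whole if a number of a shift passes 5 or a number of a turn 8.59, either way. A call with a gripper value outside its range is refused whole. The fingers move at their own pace and stop on an object; FORCE is the grip in N (left out, the last holds). Time passes only in rows, so rows that do not move let the fingers close. It gives the time, the measured TCP pose, the force and the opening at its end, in the units of the state.
- ctrl.get_state(): the state, without advancing time (a new reading comes with each control period).
- imaging.get_image(name): name is "side" or "top" or "wrist"; returns a dict with "frame" (384x512x3 uint8, red, green, blue), "intrinsics" (3x3 intrinsics, pixels), "pose" (4x4, takes a point from camera to world coordinates). Camera axes: x right, y down, z forward; pixel columns grow to the right and rows downward; lengths in m; the calibration is good to about 2 mm. A picture is of the moment at which its call begins. There is no depth.
- close_job(): hands the job in, once; it reports no verdict.
Trained networks look in the newest picture that a camera, given by its name, has taken for a name from the list of things; names that differ only in an ending like _2 or _b are one class to them, and where a whole thing is asked for, a point or a joint stands for the part that bears it (a point fixed in the world has none). Each returns a list of dicts, best first, with "conf" (0 to 1); they miss things now and then, are a little off and sometimes report something else, mostly with a low value. They report only what shows in the picture. A call takes as long as a camera call. They do not tell look-alikes from the thing itself.
- finder.trace(label, camera): "region" (384x512 bool, what is visible of it) and "point" ([row, column] as shares, 0 to 1, of the picture: columns of its width, rows of its height, amid what is visible of it).
- finder.spot_point(label, camera): "point" ([row, column] as shares, 0 to 1, of the picture: columns of its width, rows of its height: a listed point, or the origin of a listed thing).
The state is a dict: "time": time; "joint_positions": joint angles; "qd": joint speeds; "joint_torque": joint torques, N m; "position": TCP position; "tool_rot": TCP orientation; "ft_force": force on the tool from outside, world axes, zero at the start; "torque": the same for the moment, N m; "grip_width": opening from 0.0 (shut) to 1.0 (fully open).
Only numpy, scipy, OpenCV 4.12 (cv2) and the standard library are available. Lean on these libraries where they do the work, as an engineer would, in place of code of your own. Each camera call takes 0.05 s, during which the arm holds its last target. There are 200 camera calls.

## Working session

There is one attempt and no reset: what is moved stays moved. The work goes in short steps, Python scripts to look and compute and a shell command to move; the robot and the scene stay as the last step left them, time stands still between calls to the robot, and variables do not carry over. Pictures are saved under pics/ and viewed, about 8 in all and at most 12, crops included, and the job is handed in when it is done.

```bash
mkdir -p pics
cat > h.py <<'E'
import numpy as np, cv2
from bench import ctrl, imaging, close_job, finder
from scipy.spatial.transform import Rotation as R
def shot(c,fn=None):
    im=imaging.get_image(c)
    if fn: cv2.imwrite('pics/'+fn,im['frame'][:,:,::-1])
    return im
def ray(im,p):
    K,T=np.array(im['intrinsics']),np.array(im['pose'])
    d=np.linalg.inv(K)@[p[1]*512,p[0]*384,1]
    return T[:3,3],T[:3,:3]@d
def atz(im,p,z):
    o,d=ray(im,p); return o+d*(z-o[2])/d[2]
def proj(im,X):
    K,T=np.array(im['intrinsics']),np.array(im['pose'])
    c=T[:3,:3].T@(np.array(X)-T[:3,3]); u=K@c; return u[:2]/u[2]
E
python3 - <<'E'
from h import *
s=ctrl.get_state(); print({k:np.round(v,3) for k,v in s.items()})
a={c:shot(c,c+'0.png') for c in('side','top')}
big=np.hstack([cv2.imread('pics/side0.png'),cv2.imread('pics/top0.png')])
for c in a: print(c,np.round(a[c]['pose'],3).tolist())
for n,z in [('guard_handle',.095),('lever_pivot',.18),('lever_grip',.315),('press',0),('pad',.078),('block',.03)]:
  for c in a:
    for r in finder.spot_point(n,c)[:2]:
      print(n,c,round(r['conf'],2),np.round([r['point'][1]*512,r['point'][0]*384]),atz(a[c],r['point'],z).round(3))
E
```

```text
{'time': np.float64(0.0), 'joint_positions': array([-1.186,  0.322, -0.07 ,  1.452,  0.023,  1.371, -0.057]), 'qd': array([-0.   ,  0.001,  0.001,  0.   ,  0.   ,  0.001, -0.001]), 'joint_torque': array([-1.0000e-03, -4.9127e+01, -4.0400e-01, -3.1253e+01, -6.4000e-02,
        4.4000e-02,  0.0000e+00]), 'position': array([0.235, 0.605, 0.243]), 'tool_rot': array([-5.790e-01, -3.087e+00,  3.000e-03]), 'ft_force': array([-0.156,  0.648, -0.233]), 'torque': array([0.002, 0.002, 0.015]), 'grip_width': np.float64(1.002)}
side [[-0.949, -0.187, 0.255, 0.227], [-0.315, 0.508, -0.801, 0.912], [0.021, -0.841, -0.541, 0.843], [0.0, 0.0, 0.0, 1.0]]
top [[0.002, -0.989, 0.15, 0.328], [-1.0, -0.001, 0.006, -0.022], [-0.006, -0.15, -0.989, 1.635], [0.0, 0.0, 0.0, 1.0]]
guard_handle side 0.9 [276. 222.] [ 0.455 -0.06   0.095]
guard_handle top 0.66 [276. 228.] [ 0.452 -0.08   0.095]
lever_pivot side 0.58 [222. 176.] [ 0.697 -0.157  0.18 ]
lever_grip side 0.73 [216. 164.] [ 0.649 -0.002  0.315]
lever_grip top 0.87 [252. 145.] [ 0.665 -0.008  0.315]
press side 0.98 [248. 217.] [ 0.6   -0.176  0.   ]
press top 0.87 [304. 181.] [ 0.62  -0.182  0.   ]
pad side 0.35 [249. 208.] [ 0.583 -0.134  0.078]
block side 0.59 [183. 231.] [0.781 0.022 0.03 ]
block side 0.52 [195. 210.] [ 0.799 -0.114  0.03 ]
block top 0.77 [240. 252.] [0.377 0.034 0.03 ]
block top 0.61 [258. 132.] [ 0.785 -0.025  0.03 ]
```

View pics/side0.png

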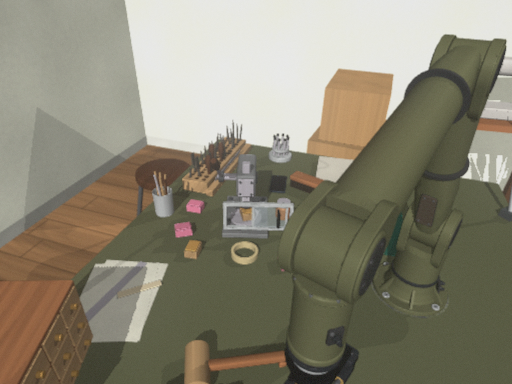

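View pics/top0.png

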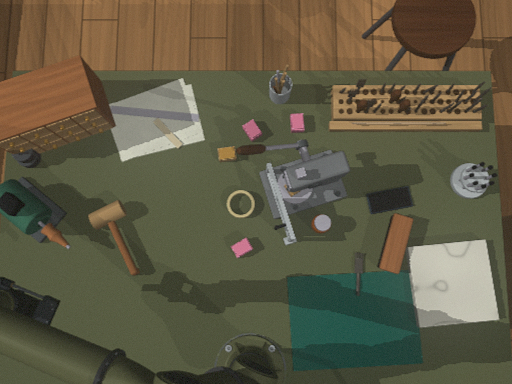

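The press's front faces world +y. In the top view the guard frame runs from about (267,165) to (291,243), the handle is near (278,227), and the grip is at (252,150). I'll zoom in to pin down the press pose.

Run:
```python
from h import *
a=cv2.imread('pics/top0.png')[125:265,215:365]; b=cv2.imread('pics/side0.png')[145:245,205:305]
cv2.imwrite('pics/t1.png',cv2.resize(a,None,fx=4,fy=4,interpolation=cv2.INTER_CUBIC))
cv2.imwrite('pics/s1.png',cv2.resize(b,None,fx=6,fy=6,interpolation=cv2.INTER_CUBIC))
```

```text
(no output)
```

View pics/t1.png

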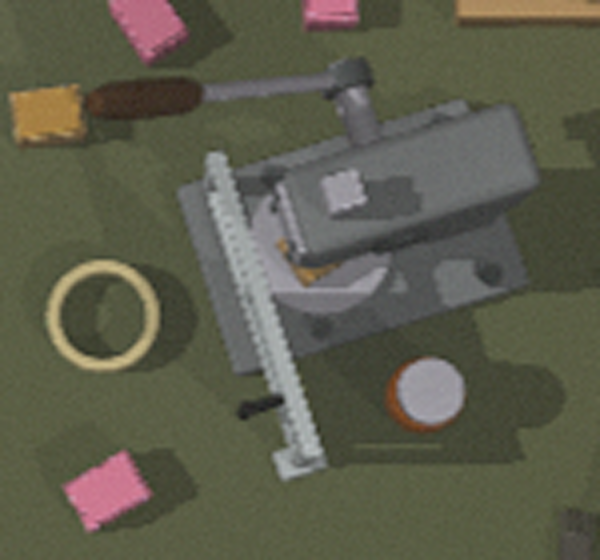

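View pics/s1.png

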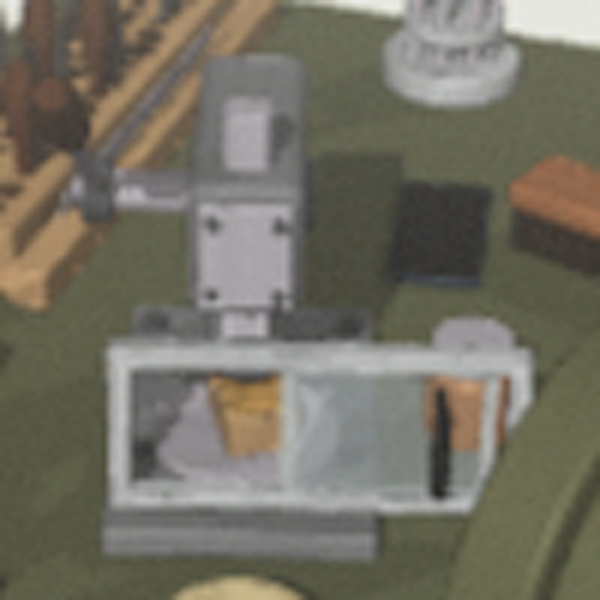

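The top crop shows the press clearly: base plate corners at (180,188), (235,374) and (527,285), ram at (344,190), and grip centre at (145,97). The block is under the head. In the side crop the handle bar runs from (441,385) to (441,490). Next I fit the pose.

```bash
cat > fit.py <<'E'
from h import *
from scipy.optimize import least_squares
a={c:imaging.get_image(c) for c in('side','top')}
T=lambda u,v:('top',215+u/4,125+v/4); S=lambda u,v:('side',205+u/6,145+v/6)
pts=[(T(180,188),(-.13,.085,.02)),(T(235,374),(-.13,-.085,.02)),(T(527,285),(.13,-.085,.02)),(T(344,190),(-.03,0,.26)),
(T(285,183),(-.065,.035,.225)),(T(515,107),(.12,.035,.225)),(T(540,180),(.12,-.035,.225)),(T(217,155),(-.1,.074,.137)),
(S(105,512),(-.13,.085,.02)),(S(376,515),(-.13,-.085,.02)),(S(247,132),(-.03,0,.26)),
(S(200,183),(-.065,.035,.225)),(S(298,187),(-.065,-.035,.225)),(S(112,345),(-.1,.08,.137))]
hp=[(S(441,385),.118),(S(441,490),.058),(T(243,408),.118)]
gp=[(T(145,97),.21)]
def w(p,q): c,s=np.cos(p[2]),np.sin(p[2]); return np.array([p[0]+c*q[0]-s*q[1],p[1]+s*q[0]+c*q[1],q[2]])
def res(p):
    r=[proj(a[o[0]],w(p,q))-o[1:] for o,q in pts]
    r+=[proj(a[o[0]],w(p,(p[5],p[3],z)))-o[1:] for o,z in hp]
    for o,l in gp: r.append(proj(a[o[0]],w(p,(p[4]-l*np.cos(.7),.095,.18+l*np.sin(.7))))-o[1:])
    r.append(proj(a['top'],w(p,(p[4],.095,.19)))-T(350,77)[1:])
    return np.ravel(r)
f=least_squares(res,[.62,-.18,-1.27,-.1,0,-.14],loss='soft_l1');p=f.x
print(p.round(4),np.degrees(p[2]));print(res(p).reshape(-1,2).round(1).tolist())
print('handle',w(p,(p[5],p[3],.095)),'grip0',w(p,(p[4]-.21*np.cos(.7),.095,.315)),'grip lvl',w(p,(p[4]-.21,.095,.18)))
np.save('p.npy',p)
E
python3 fit.py
```

```text
[ 0.6074 -0.1768 -1.2689 -0.1187  0.0112 -0.1353] -72.70118021028559
[[-1.1, -0.5], [0.2, 0.7], [0.9, 0.2], [0.0, 0.3], [-1.2, -3.3], [0.5, -2.4], [1.8, 1.4], [-0.1, 1.0], [-0.8, 2.5], [0.4, 3.3], [0.3, -4.6], [-2.3, 0.1], [1.3, 0.0], [-0.7, -0.8], [0.4, 4.2], [-0.6, 0.3], [0.9, -0.1], [0.3, 0.2], [-0.3, -0.1]]
handle [ 0.4537863  -0.08288097  0.095     ] grip0 [ 0.65363598 -0.00591269  0.315     ] grip lvl [0.63895165 0.0412367  0.18      ]
```

```bash
cat >> h.py <<'E'
def to(pos,Rt):
    s=ctrl.get_state(); R0=R.from_rotvec(s['tool_rot']); p=np.array(s['position'])
    print('turn',np.degrees((R0.inv()*Rt).as_rotvec()).round(1),'shift after turn',(Rt.inv().apply(np.array(pos)-p)*100).round(2),'before',(R0.inv().apply(np.array(pos)-p)*100).round(2),'pos',p.round(4),'F',np.round(s['ft_force'],1),'w',round(s['grip_width'],3),'t',s['time'])
def down(yaw=np.load('p.npy')[2]):   # tool x = press -x, y = press y
    c,q=np.cos(yaw),np.sin(yaw)
    return R.from_matrix(np.array([[-c,-q,0],[-q,c,0],[0,0,-1]]).T)
E
python3 -m jog '[[[0,0,0,0,0,7.3,5],[0,0,0,0,0,7.3,5],[0,0,0,0,0,7.3,5],[0,0,0,0,0,7.3,5],[0,0,0,0,0,7.3,5],[0,0,0,0,0,7.3,5],[0,0,0,0,0,7.3,5],[0,0,0,0,0,0,5]]]' 10
python3 -c "
from h import *
to([.45,.3,.25],down());to([.4538,-.0829,.25],down())"
```

```text
time: 1.6
position: [0.2355, 0.6059, 0.2446]
tool_rot: [1.854, 2.536, 0.0]
ft_force: [0.6, -0.4, 1.0]
grip_width: 0.579
turn [0.  0.  0.3] shift after turn [-35.58  11.38  -0.54] before [-35.65  11.17  -0.54] pos [0.2355 0.6059 0.2446] F [ 0.6 -0.4  1. ] w 0.579 t 1.6
turn [0.  0.  0.3] shift after turn [-72.25   0.36  -0.54] before [-7.225e+01 -7.000e-02 -5.400e-01] pos [0.2355 0.6059 0.2446] F [ 0.6 -0.4  1. ] w 0.579 t 1.6
```

```bash
python3 -m jog '[[[-3.6,1.14,0,0,0,0.3,5],[-3.6,1.14,0,0,0,0,5],[-3.6,1.14,0,0,0,0,5],[-3.6,1.14,0,0,0,0,5],[-3.6,1.14,0,0,0,0,5],[-3.6,1.14,0,0,0,0,5],[-3.6,1.14,0,0,0,0,5],[-3.6,1.14,0,0,0,0,5],[-3.6,1.14,0,0,0,0,5],[-3.6,1.14,0,0,0,0,5]]]'
python3 -m jog '[[[-3.6,-1.1,0,0,0,0,5],[-3.6,-1.1,0,0,0,0,5],[-3.6,-1.1,0,0,0,0,5],[-3.6,-1.1,0,0,0,0,5],[-3.6,-1.1,0,0,0,0,5],[-3.6,-1.1,0,0,0,0,5],[-3.6,-1.1,0,0,0,0,5],[-3.6,-1.1,0,0,0,0,5],[0,0,0,0,0,0,5]]]'
python3 - <<'E'
from h import *
to([.4538,-.0829,.25],down())
a={c:shot(c,c+'2.png') for c in('wrist','side','top')}
for c in a:
  print(c,proj(a[c],[.4538,-.0829,.118]),proj(a[c],[.4538,-.0829,.095]))
  for r in finder.spot_point('guard_handle',c)[:2]: print(c,r['conf'],r['point'][1]*512,r['point'][0]*384,atz(a[c],r['point'],.095))
E
```

```text
time: 2.6
position: [0.4526, 0.295, 0.2449]
tool_rot: [1.856, 2.535, 0.001]
ft_force: [0.4, 0.4, -0.6]
grip_width: 0.573
time: 3.5
position: [0.4538, -0.0105, 0.2452]
tool_rot: [1.867, 2.525, 0.0]
ft_force: [0.7, -0.5, 0.1]
grip_width: 0.576
turn [ 0.1  0.1 -0.3] shift after turn [-6.91 -2.15 -0.48] before [-6.92 -2.12 -0.48] pos [ 0.4538 -0.0105  0.2452] F [ 0.7 -0.5  0.1] w 0.576 t 3.5
wrist [234.31394911 259.71103722] [235.71028677 248.82262107]
wrist 0.81 237.5168 247.296 [ 0.45509841 -0.08071263  0.095     ]
side [278.88550686 213.40157657] [278.51449302 218.70152024]
side 0.74 278.3744 216.1152 [ 0.45834757 -0.09773741  0.095     ]
side 0.69 245.2992 215.69279999999998 [ 0.57008655 -0.05977674  0.095     ]
top [276.66394963 226.85844639] [276.37389914 227.45809816]
top 0.46 274.1248 225.984 [ 0.45848    -0.07576898  0.095     ]
```

View pics/wrist2.png

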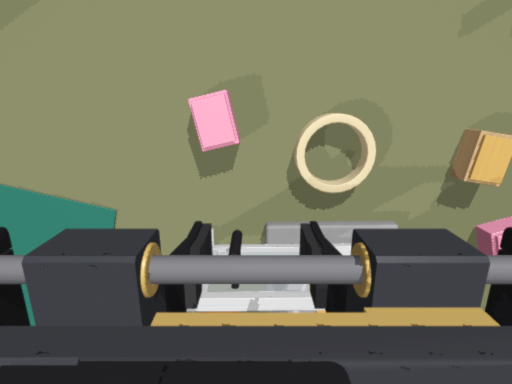

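```bash
python3 -m jog '[[[-3.4,-1.05,0,0,0,0,5],[-3.4,-1.05,0,0,0,-0.3,5],[0,0,0,0,0,0,5],[0,0,3.5,0,0,0,5],[0,0,3.5,0,0,0,5],[0,0,2.5,0,0,0,5],[0,0,2.5,0,0,0,5],[0,0,1.8,0,0,0,5],[0,0,0,0,0,0,5],[0,0,0,0,0,0,5]]]'
python3 - <<'E'
from h import *
to([.4545,-.082,.107],down())
im=shot('wrist','wrist3.png'); print(proj(im,[.4545,-.082,.118]))
E
```

```text
time: 4.8
position: [0.4543, -0.0752, 0.1068]
tool_rot: [-1.852, -2.537, 0.001]
ft_force: [-0.7, 0.2, 0.3]
grip_width: 0.573
turn [-0.   0.   0.4] shift after turn [-0.66 -0.18 -0.02] before [-0.66 -0.19 -0.02] pos [ 0.4543 -0.0752  0.1068] F [-0.7  0.2  0.3] w 0.573 t 4.8
[254.41160841 282.47729328]
```

View pics/wrist3.png

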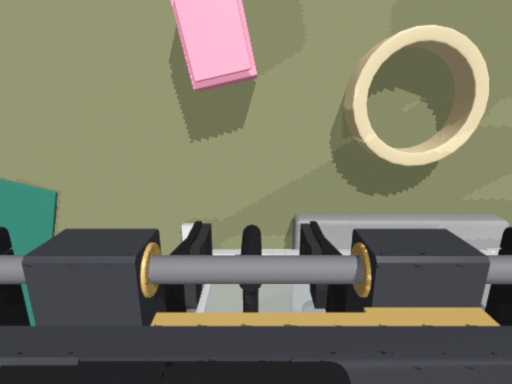

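```bash
python3 -m jog '[[[-0.6,-0.1,0,0,0,0.4,3],[0,0,0,0,0,0,0.8],[0,0,0,0,0,0,0.8],[0,0,0,0,0,0,0.8],[0,0,0,0,0,0,0.8],[0,0,0,0,0,0,0.8],[0,0,0,0,0,0,0.8],[0,0,0,0,0,0,0.8]]]' 10
python3 -m jog '[[[0,0.5,0,0,0,0,0.8],[0,1,0,0,0,0,0.8],[0,1,0,0,0,0,0.8],[0,1,0,0,0,0,0.8],[0,0.5,0,0,0,0,0.8],[0,0,0,0,0,0,0.8],[0,0,0,0,0,0,0.8]]]'
python3 - <<'E'
from h import *
p=np.load('p.npy');s=ctrl.get_state();d=np.array(s['position'])[:2]-p[:2];c,q=np.cos(p[2]),np.sin(p[2])
print('press frame',c*d[0]+q*d[1],-q*d[0]+c*d[1])
shot('side')
for n in('guard','guard_handle'):
  for r in finder.trace(n,'side')[:1]:
    v=np.argwhere(r['region']);print(n,r['conf'],v.min(0),v.max(0))
E
```

```text
time: 5.65
position: [0.4547, -0.082, 0.1065]
tool_rot: [-1.863, -2.529, 0.0]
ft_force: [-1.3, 0.3, 1.9]
grip_width: 0.136
time: 6.35
position: [0.4939, -0.0695, 0.1066]
tool_rot: [1.862, 2.529, 0.002]
ft_force: [0.9, 2.6, 0.4]
grip_width: 0.134
press frame -0.13613554232661848 -0.0764178752389012
guard 0.75 [207 240] [227 275]
guard_handle 0.75 [207 240] [227 276]
```

```bash
python3 -m jog '[[[0,0.5,0,0,0,0,0.8],[0,0.3,0,0,0,0,0.8],[0,0.3,0,0,0,0,0.8],[0,0,0,0,0,0,0.8],[0,0,0,0,0,0,0.8]]]'
python3 -m jog '[[[0,0.5,0,0,0,0,0.8],[0,0.4,0,0,0,0,0.8],[0,0,0,0,0,0,0.8],[0,0,0,0,0,0,0.8]]]'
```

```text
time: 7.0
position: [0.5041, -0.0664, 0.1066]
tool_rot: [1.862, 2.53, 0.001]
ft_force: [-0.4, 3.6, 0.8]
grip_width: 0.133
time: 7.4
position: [0.513, -0.0636, 0.1066]
tool_rot: [1.862, 2.529, 0.002]
ft_force: [0.3, 6.0, 1.1]
grip_width: 0.135
```

```bash
python3 -m jog '[[[0.1,0.4,0,0,0,0,0.8],[0,0.4,0,0,0,0,0.8],[0,0,0,0,0,0,0.8],[0,0,0,0,0,0,0.8]]]'
python3 - <<'E'
from h import *
shot('side')
im=shot('side','side4.png'); cv2.imwrite('pics/s4.png',cv2.resize(cv2.imread('pics/side4.png')[145:245,205:305],None,fx=6,fy=6,interpolation=cv2.INTER_CUBIC))
E
```

```text
time: 7.8
position: [0.5203, -0.0612, 0.1066]
tool_rot: [1.862, 2.528, 0.001]
ft_force: [0.6, 2.6, 0.6]
grip_width: 0.134
```

View pics/s4.png

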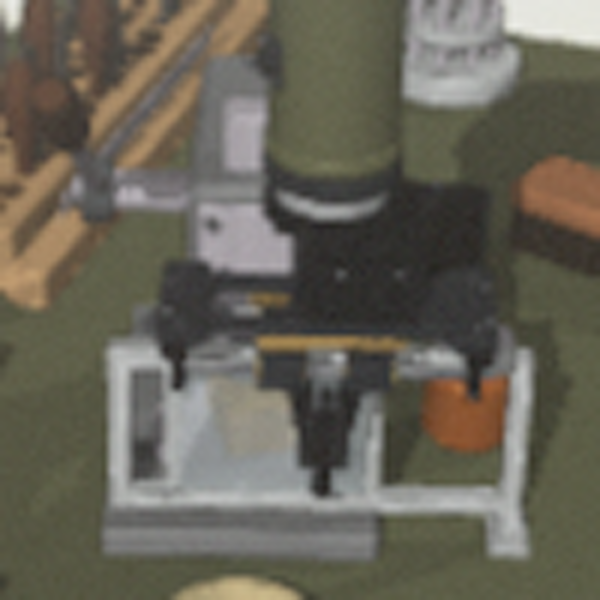

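The panel now spans u≈168–382 against a press centre of about 240, so it has roughly 15–20 mm left. I keep going until it meets the stop.

```bash
python3 -m jog '[[[0.03,0.5,0,0,0,0,0.8],[0.03,0.5,0,0,0,0,0.8],[0,0,0,0,0,0,0.8],[0,0,0,0,0,0,0.8]]]'
python3 -m jog '[[[0.03,0.4,0,0,0,0,0.8],[0,0,0,0,0,0,0.8],[0,0,0,0,0,0,0.8]]]'
python3 -m jog '[[[0,0.3,0,0,0,0,0.8],[0,0,0,0,0,0,0.8],[0,0,0,0,0,0,0.8]]]'
```

```text
time: 8.3
position: [0.5299, -0.058, 0.1066]
tool_rot: [1.862, 2.527, 0.0]
ft_force: [2.1, -1.4, -0.9]
grip_width: 0.136
time: 8.6
position: [0.5332, -0.0569, 0.1066]
tool_rot: [1.863, 2.527, -0.001]
ft_force: [1.4, -5.1, -1.2]
grip_width: 0.129
time: 8.9
position: [0.5358, -0.056, 0.1066]
tool_rot: [1.863, 2.528, -0.001]
ft_force: [1.4, -5.1, -1.0]
grip_width: 0.133
```

```bash
python3 -m jog '[[[-0.08,0.3,0,0,0,0,0.8],[0,0,0,0,0,0,0.8],[0,0,0,0,0,0,0.8]]]'
python3 -m jog '[[[0,0.3,0,0,0,0,0.8],[0,0,0,0,0,0,0.8],[0,0,0,0,0,0,0.8]]]'
python3 -m jog '[[[0,0.3,0,0,0,0,0.8],[0,0,0,0,0,0,0.8],[0,0,0,0,0,0,0.8]]]'
```

```text
time: 9.2
position: [0.5384, -0.0553, 0.1066]
tool_rot: [-1.863, -2.529, 0.001]
ft_force: [-2.4, -4.5, 3.0]
grip_width: 0.129
time: 9.5
position: [0.5385, -0.0552, 0.1064]
tool_rot: [-1.861, -2.525, 0.007]
ft_force: [-9.6, -6.4, 8.1]
grip_width: 0.137
time: 9.8
position: [0.5387, -0.0551, 0.1061]
tool_rot: [-1.859, -2.52, 0.013]
ft_force: [-15.7, -7.8, 14.7]
grip_width: 0.141
```

The guard is at its stop: position has stalled while the force climbs to about 16 N. I release, back out forwards and rise.

```bash
python3 -m jog '[[[0,-0.2,0,0,0,0,0.8],[0,0,0,0,0,0,4],[0,0,0,0,0,0,4],[0,0,0,0,0,0,4],[0,0,0,0,0,0,5],[0,0,0,0,0,0,5]]]'
python3 -m jog '[[[2,0,0,0,0,0,5],[4,0,0,0,0,0,5],[4,0,0,0,0,0,5],[0,0,-4,0,0,0,5],[0,0,-5,0,0,0,5],[0,0,-5,0,0,0,5],[0,0,-5,0,0,0,5],[0,0,-5,0,0,0,5],[0,0,-5,0,0,0,5],[0,0,-4,0,0,0,5],[0,0,0,0,0,0,5]]]'
cat >> h.py <<'E'
def pose(th,back,grip_w=None):  # tool for lever raised th above level, 'back' m behind grasp
    p=np.load('p.npy'); c,q=np.cos(p[2]),np.sin(p[2])
    x,z=p[4]-.21*np.cos(th),.18+.21*np.sin(th)
    g=np.array([p[0]+c*x-q*.095,p[1]+q*x+c*.095,z])
    if grip_w is not None: g=np.array(grip_w)
    Rt=down()*R.from_euler('y',th)
    return g-Rt.apply([0,0,.003+back]),Rt
E
python3 - <<'E'
from h import *
to(*pose(0.7,.12))
for c in('side','top'):
  im=shot(c,c+'5.png')
  for n in('lever_grip','guard_handle'):
   for r in finder.spot_point(n,c)[:2]: print(c,n,r['conf'],r['point'][1]*512,r['point'][0]*384,atz(im,r['point'],.315))
g=pose(0.7,-.003)[0]; print(g,proj(im,g))
cv2.imwrite('pics/s5.png',np.hstack([cv2.resize(cv2.imread('pics/side5.png')[130:240,190:310],None,fx=3,fy=3),cv2.resize(cv2.imread('pics/top5.png')[125:235,225:345],None,fx=3,fy=3)]))
E
```

```text
time: 10.4
position: [0.5428, -0.0526, 0.1065]
tool_rot: [-1.862, -2.53, -0.001]
ft_force: [0.3, -0.3, 0.2]
grip_width: 0.498
time: 11.5
position: [0.5146, 0.0422, 0.4426]
tool_rot: [1.859, 2.525, 0.013]
ft_force: [0.5, -0.6, -0.9]
grip_width: 0.577
turn [ 0.6 40.1  0.2] shift after turn [-14.88  11.84  -8.19] before [-16.65  11.81   3.44] pos [0.5146 0.0422 0.4426] F [ 0.5 -0.6 -0.9] w 0.577 t 11.5
side lever_grip 0.54 214.2208 164.5824 [0.65339121 0.00182405 0.315     ]
side guard_handle 0.96 252.416 216.19199999999998 [0.45176573 0.2218602  0.315     ]
top guard_handle 0.4 268.1856 202.21439999999998 [ 0.50516475 -0.05195938  0.315     ]
[ 0.65363598 -0.00591269  0.31528571] [251.59158126 149.48379705]
```

View pics/s5.png

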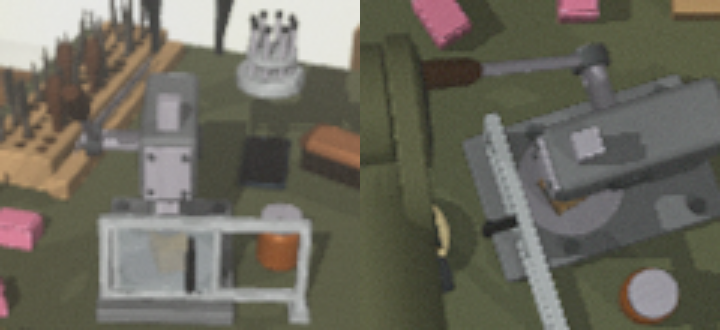

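The guard is shut: the panel is centred under the head in the side crop, and the handle is close to the post side. The grip estimates agree to about 5–8 mm. Next I move to the tilted pre-grasp.

```bash
python3 -m jog '[[[0,4,0,0,0,0,7],[0,4,0,0,0,0,7],[0,3.8,0,0,0,0,7],[0,0,0,0,5,0,7],[0,0,0,0,5,0,7],[0,0,0,0,5,0,7],[0,0,0,0,5,0,7],[0,0,0,0,5,0,7],[0,0,0,0,5,0,7],[0,0,0,0,5,0,7],[0,0,0,0,5,0,7],[0,0,0,0,0,0,7]]]'
python3 -c "
from h import *
to(*pose(0.7,.12))"
```

```text
time: 13.0
position: [0.6257, 0.0741, 0.4328]
tool_rot: [-1.504, -2.025, -0.541]
ft_force: [0.5, -1.0, 0.1]
grip_width: 0.802
turn [-0.1  0.  -0.5] shift after turn [-14.05   0.28  -8.77] before [-14.04   0.4   -8.77] pos [0.6257 0.0741 0.4328] F [ 0.5 -1.   0.1] w 0.802 t 13.0
```

```bash
python3 -m jog '[[[0,0,-4.4,0,0,0,7],[0,0,-4.4,0,0,-0.5,7],[-3.5,0.1,0,0,0,0,7],[-3.5,0.1,0,0,0,0,7],[-3.5,0.1,0,0,0,0,7],[-3.5,0,0,0,0,0,7],[0,0,0,0,0,0,7],[0,0,0,0,0,0,7]]]'
python3 - <<'E'
from h import *
to(*pose(0.7,.12))
im=shot('wrist','wrist6.png');g=pose(.7,-.003)[0];print(proj(im,g))
for r in finder.spot_point('lever_grip','wrist')[:2]: print(r['conf'],r['point'][1]*512,r['point'][0]*384)
E
```

```text
time: 13.8
position: [0.6727, -0.057, 0.3829]
tool_rot: [-1.488, -2.031, -0.52]
ft_force: [0.3, 0.1, 0.1]
grip_width: 0.807
turn [-1.2  0.1 -0.2] shift after turn [-0.19 -0.3  -3.62] before [-0.2  -0.38 -3.62] pos [ 0.6727 -0.057   0.3829] F [0.3 0.1 0.1] w 0.807 t 13.8
[255.31948562 206.04247537]
0.85 254.976 203.48160000000001
```

View pics/wrist6.png

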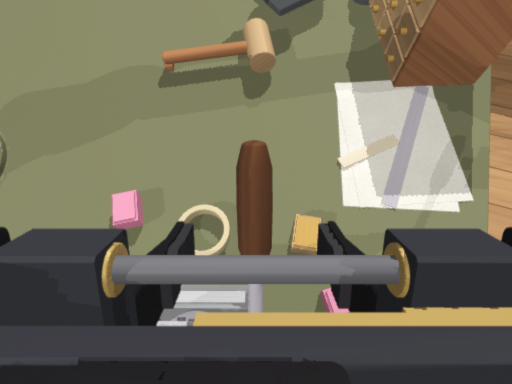

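```bash
python3 -m jog '[[[-0.2,-0.3,0,-1.2,0,-0.2,7],[0,0,2,0,0,0,7],[0,0,2,0,0,0,7],[0,0,2,0,0,0,7],[0,0,1.2,0,0,0,7],[0,0,0,0,0,0,7],[0,0,0,0,0,0,7]]]'
python3 -c "
from h import *
to(*pose(0.7,0))
shot('wrist');
for r in finder.spot_point('lever_grip','wrist')[:1]: print(r['point'][1]*512,r['point'][0]*384,proj(imaging.get_image('wrist'),pose(.7,-.003)[0]))"
```

```text
time: 14.6
position: [0.6565, -0.0145, 0.3291]
tool_rot: [-1.495, -2.038, -0.547]
ft_force: [0.7, -0.4, 1.6]
grip_width: 0.809
turn [0.1 0.2 0.2] shift after turn [-0.19 -0.02  1.34] before [-0.19 -0.02  1.34] pos [ 0.6565 -0.0145  0.3291] F [ 0.7 -0.4  1.6] w 0.809 t 14.6
```

```bash
python3 -m jog '[[[-0.2,0,0.7,0,0,0,7],[0,0,0.6,0,0,0,7],[0,0,0,0,0,0,7],[0,0,0,0,0,0,2],[0,0,0,0,0,0,2],[0,0,0,0,0,0,2],[0,0,0,0,0,0,2],[0,0,0,0,0,0,2],[0,0,0,0,0,0,2],[0,0,0,0,0,0,2]]]' 35
python3 -c "
from h import *
to(*pose(0.7,0))"
```

```text
time: 15.7
position: [0.6547, -0.009, 0.3161]
tool_rot: [-1.497, -2.035, -0.547]
ft_force: [1.2, 0.6, -0.2]
grip_width: 0.298
turn [0.1 0.1 0.1] shift after turn [ 0.2  -0.01 -0.02] before [ 0.2  -0.01 -0.02] pos [ 0.6547 -0.009   0.3161] F [ 1.2  0.6 -0.2] w 0.298 t 15.7
```

```bash
python3 -m jog '[[[0,0,0.73,0,-2,0,2],[0,0,0.73,0,-2,0,2],[0,0,0.73,0,-2,0,2],[0,0,0.73,0,-2,0,2],[0,0,0.73,0,-2,0,2],[0,0,0.73,0,-2,0,2],[0,0,0,0,0,0,2]]]'
python3 -c "
from h import *
to(*pose(0.7-np.radians(12),0))"
```

```text
time: 16.4
position: [0.6472, 0.0146, 0.2809]
tool_rot: [-1.613, -2.194, -0.403]
ft_force: [1.7, -2.9, 3.4]
grip_width: 0.294
turn [0.1 0.3 0.1] shift after turn [0.18 0.   0.02] before [0.18 0.   0.02] pos [0.6472 0.0146 0.2809] F [ 1.7 -2.9  3.4] w 0.294 t 16.4
```

```bash
python3 -m jog '[[[0,0,0.73,0,-2,0,2],[0,0,0.73,0,-2,0,2],[0,0,0.73,0,-2,0,2],[0,0,0.73,0,-2,0,2],[0,0,0.73,0,-2,0,2],[0,0,0.73,0,-2,0,2],[0,0,0.73,0,-2,0,2],[0,0,0.73,0,-2,0,2],[0,0,0.73,0,-2,0,2],[0,0,0,0,0,0,2]]]'
python3 -c "
from h import *
to(*pose(0.7-np.radians(30),0))"
```

```text
time: 17.4
position: [0.6405, 0.0358, 0.2197]
tool_rot: [-1.777, -2.416, -0.157]
ft_force: [-1.8, -2.9, 7.8]
grip_width: 0.296
turn [0.1 0.2 0. ] shift after turn [0.18 0.01 0.03] before [0.18 0.01 0.03] pos [0.6405 0.0358 0.2197] F [-1.8 -2.9  7.8] w 0.296 t 17.4
```

```bash
python3 -m jog '[[[0,0,0.73,0,-2,0,2],[0,0,0.73,0,-2,0,2],[0,0,0.73,0,-2,0,2],[0,0,0.73,0,-2,0,2],[0,0,0.73,0,-2,0,2],[0,0,0,0,0,0,2],[0,0,0,0,0,0,2]]]'
python3 - <<'E'
from h import *
to(*pose(0,0))
a={c:shot(c,c+'7.png') for c in('side','top')}
x=cv2.imread('pics/side7.png')[130:250,190:310]; y=cv2.imread('pics/top7.png')[115:235,215:335]
cv2.imwrite('pics/s7.png',cv2.resize(np.hstack([x,y]),None,fx=3.3,fy=3.3,interpolation=cv2.INTER_CUBIC))
E
```

```text
time: 18.1
position: [0.6394, 0.0394, 0.1843]
tool_rot: [1.863, 2.53, 0.003]
ft_force: [-3.0, -0.1, 8.9]
grip_width: 0.301
turn [ 0.1 -0.1 -0. ] shift after turn [0.19 0.01 0.13] before [0.19 0.01 0.13] pos [0.6394 0.0394 0.1843] F [-3.  -0.1  8.9] w 0.301 t 18.1
```

View pics/s7.png

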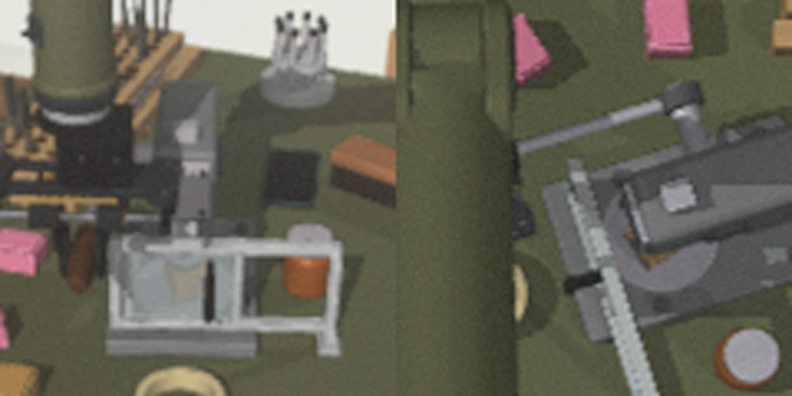

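```bash
python3 -m jog '[[[0,0,0.1,0,0,0,2],[0,0,0,0,0,0,2],[0,0,0,0,0,0,2],[0,0,0,0,0,0,2],[0,0,0,0,0,0,2],[0,0,0,0,0,0,2],[0,0,0,0,0,0,2],[0,0,0,0,0,0,2],[0,0,0,0,0,0,2],[0,0,0,0,0,0,2]]]'
python3 - <<'E'
from h import *
to(*pose(0,0))
for c in('side',):
  im=shot(c)
  for n in('lever_grip','guard_handle'):
    for r in finder.spot_point(n,c)[:1]: print(n,r['conf'],r['point'][1]*512,r['point'][0]*384,atz(im,r['point'],.18 if n[0]=='l' else .095))
print('grip expected px',proj(im,pose(0,-.003)[0]))
E
```

```text
time: 19.2
position: [0.6394, 0.0394, 0.1835]
tool_rot: [-1.863, -2.529, -0.003]
ft_force: [-2.5, -2.0, 8.6]
grip_width: 0.297
turn [ 0.1 -0.1 -0. ] shift after turn [0.19 0.01 0.05] before [0.19 0.01 0.05] pos [0.6394 0.0394 0.1835] F [-2.5 -2.   8.6] w 0.297 t 19.2
lever_grip 0.46 218.2144 208.704 [0.62653635 0.04440686 0.18      ]
guard_handle 0.62 253.0816 217.38240000000002 [ 0.54076872 -0.05962908  0.095     ]
grip expected px [215.08419408 207.43235506]
```

The lever is level and held with about 8.6 N, and the guard handle is still at its shut position (0.541, -0.06). I hand the job in.

```bash
python3 -c "
from h import *
print(close_job())"
```

```text
the job is handed in; nothing more can be done
None
```

I slid the guard shut, pulled the lever down to level, and handed the job in at about 19 s of robot time with the gripper still holding the lever. The hand-in gives no verdict.

- **Guard:** I gripped its handle and slid it about 88 mm until it stalled against the stop, with the push force rising to about 16 N. My last look put the handle within about 5 mm of that shut position, and the panel appears centred in front of the ram.
- **Lever:** I gripped the wooden grip and followed its arc down 40°. At the last check the tool was steady at 183.5 mm, about 0.5 mm above the height for level. The upward force was 8.6 N, close to the 9 N expected there. The jaws were 26 mm apart on the 28 mm grip, which tapers.
- **Weaker checks:** The finder's reading of the grip in the side view was about 3 px (roughly 13 mm) off the expected spot. It was a low-confidence reading (0.46) of a partly hidden grip, so I relied on the arm's own measurements. The jar, phone, tape and spare block showed no visible movement in the views I took. I did not measure the pad's force on the block or the block's position directly.

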